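# Tip the test cassettes into the drop box and close its drawer

### The job

Take the aluminium chute off its black stand, keep it level, and bring its lipped spout just inside the yellow mouth of the blue drop box; only then tip it so that both test cassettes slide into the box. Set the empty chute back in the saddles of its stand, then press the red release lever down and, while it is down, push the drawer fully home; let go of everything. Leave the other things on the table where they are, and let no cassette miss the mouth.

Things in the scene. Friction and masses are not known exactly. Their poses are not given: they have to be found in the camera images.
- chute_grip (a point): Centre of the aluminium chute, an open-topped U-channel 190 x 30 x 25 mm, 0.11 to 0.18 kg; take it here across its width by the two black rubber grip strips (44 mm long, 34 mm over both). x along the chute towards the open spout, y across, z up. The point is midway along, 12.5 mm above the underside.
- chute_lip (a point): Middle of the lower edge of the lip, a 3 mm thick flange across the spout end, 30 mm wide, turned 8 mm down below the chute's underside. It lies 93.5 mm from the grip point along chute x and 20.5 mm below it. Same axes as the chute.
- chute: The chute, origin at the centre of its underside, x towards the spout. Floor and walls 3 mm thick; the rear end is closed; the last 40 mm of the walls at the spout are 14 mm high. The cassettes start to slide at 25 to 35 degrees of tilt, spout down; 45 to 48 degrees empties it surely. Parked, its underside is 35 mm above the table.
- stand: Black parking stand fixed to the table, 150 x 70 mm, plate 8 mm thick. Two saddles, 55 mm either side of its middle along its x, tops 35 mm above the table, flared horns to 46 mm with some 5 mm either side of the chute; 94 mm free between the saddles. Origin under its centre; x: where the parked chute's spout points. Park the chute level, midway along.
- cassette_a: Cream plastic test cassette, 20 x 70 x 5 mm (70 along its own y), lying flat in the chute, nearer the closed end. Origin at the centre of its underside.
- cassette_b: A like cassette, lying flat in the chute in front of the first, nearer the spout. Origin at the centre of its underside.
- mouth (a point): Centre of the open mouth of the blue drop box, at the yellow rim, 126 mm above the table. x: the way the drawer goes home, away from the robot; y left; z up. Mouth 40 mm (x) by 52 mm (y), collar 4 mm thick, 14 mm high; bring the chute in lengthwise along y, best from the right (spout to +y). Box fixed on the drawer, outside 72 x 118 mm, inner floor 90 mm below the rim.
- drawer (a joint): Travel of the drawer: 0 fully extended towards the robot (latched there), 0.10 m fully home. It runs along mouth x, away from the robot, with 2 to 4 N of drag at slow speed, and stays where it is left.
- drawer_front (a point): Middle of the drawer's white front panel, on the face towards the robot, 60 mm above the table. The panel is 130 mm wide and reaches from 26 to 76 mm above the table; the blue box begins 72 mm behind it. Same axes as the mouth; it moves with the drawer.
- release_lever (a joint): Angle of the red release lever: 0 up (the drawer cannot go home), 0.30 rad fully down. The drawer is free from about 0.2 rad on. It is sprung: about 2 N to start, 6 N fully down at the pad, and comes up when let go. It needs to be down only for the first 25 mm of the drawer's travel.
- lever_pad (a point): Middle of the top of the lever's red pad, 35 mm above the table; pad 50 x 44 mm (mouth x, y), before the drawer's front panel, its middle 29 mm from the panel's face. Press it down about 11 mm; it moves with the drawer. A tool that presses it and then moves on along mouth x meets the panel and pushes the drawer home.
- tape_roll: Bystander, to be left alone: green roll of adhesive tape lying flat, 80 mm across, 19 mm high. Origin at the centre of its underside.
- grease_tin: Bystander, to be left alone: round white tin with a green lid, 63 mm across, 35 mm high. Origin at the centre of its underside.
- carton: Bystander, to be left alone: brown cardboard carton, 79 x 123 x 58 mm. Origin at the centre of its underside.
- felt_marker: Bystander, to be left alone: white felt marker with black cap lying down, 15 x 135 x 17 mm. Origin at the centre of its underside.
- loupe: Bystander, to be left alone: black eye loupe, 37 mm across, 34 mm high. Origin at the centre of its underside.
There are look-alikes about, which are no part of the job. Leave any brown or orange look-alike of the cassette_b alone.

How it is judged:
By the outcome, as a careful person would: the job done as asked, in the order asked, and still so for the second after the job is handed in, with the robot touching nothing.
It also fails if it takes over 69 s, if anything falls off the work surface, if the arm or the gripper's body presses on something with over 40 N, if the wrist force passes 120 N, or if a joint passes its speed limit or range.

### The arm

A 6-joint arm with a two-finger parallel gripper is mounted at the origin on a cart in front of the work surface, level with it; the furniture and walls round the work are solid. World frame = base frame: x ahead of the robot, y to its left, z up, the work surface at z = 0. Lengths are in mm, angles in degrees, forces in N, time in s.
With the tool pointing down it reaches from about 350 to 850 mm from the base axis. Payload 8.1 kg.
Tool frame: the origin (TCP) lies midway between the tips of the shut fingers; the grasp point (between the pads) lies 19 mm behind it; z points along the fingers, y is the line along which they close (so a half turn about z gives the same grasp; the last joint's range is limited). The gripper opens to 85 mm and grips with 20 to 120 N. Pads are 22 mm wide; open, the fingers measure 114 mm over their backs; the gripper's body (76 mm by 85 mm) begins 54 mm behind the grasp point. The pads swing forward as they close: fully open they stand 13 mm farther back than shut.
Start: joints at [72.227, 7.471, 85.268, -0, 87.261, -4.893], TCP at [133.724, 584.913, 231.292] pointing down, gripper open.
Joint ranges: [-169.43, 169.43], [-51.17, 129.36], [1.28, 143.12], [-76.62, 256.62], [0, 156.53], [-152.29, 152.29]. Speed limits (degrees/s): [136.94, 136.94, 159.86, 180, 180, 180].

### API

Orientations are given as [roll, pitch, yaw] about the fixed x, y, z axes, in that order (R = Rz(yaw) Ry(pitch) Rx(roll)).
In Python, from bench import r gives the robot as it stands. The module is installed in compiled form; this text tells all that it offers.
- The arm moves only by the tool jog_arm, never from a script. Its argument "rows" is a list of rows, each a list of 2 entries, a list of its own where there are three numbers: the shift along the tool's x, y, z in mm, then the turn, a rotation vector about the tool's x, y, z in rad. A call has 1 to 10 rows; each row is the pose to reach, as a shift and turn from the pose commanded when the call began, along the tool's axes at that moment; what a row does not reach only later rows make up. A row lasts 1/10 s, in which the tool goes at most 50 mm and 8.59 degrees, less where a joint would pass 70% of its speed; a pose out of reach is approached as far as the arm can. A call with a gripper value outside its range is refused whole. "grip" is the finger opening in mm, from 0 to 85.4, set as the call begins (left out, the last holds). The fingers move at their own pace and stop on an object; "force" is the grip in N (left out, the last holds). Time passes only in rows, so rows that repeat a pose let the fingers close. It gives the time, the measured TCP pose, the force, the opening and the grip force at its end, in the units of the state.
- r.sense(): the state, without advancing time (a new reading comes with each control period).
- r.snapshot(name): name is "scene" or "top" or "wrist"; returns (picture, depth): 420x560x3 uint8, blue, green, red; 420x560 float32, mm along the optical axis (not along the pixel's ray), 0 where there is no reading.
- r.camera_params(name): a dict with "fx", "fy", "cx", "cy" (pixels), "pose" (4x4, takes a point from camera to world coordinates); the wrist camera has in their place "tool_from_camera" (4x4, takes a point from camera to tool coordinates, whose origin is the TCP and whose axes are the flange's). Camera axes: x right, y down, z forward; pixel columns grow to the right and rows downward; lengths in mm; the calibration is good to about 2 mm. A picture is of the moment at which its call begins: read the wrist's pose just before it. camera_params takes no time and is no camera call.
- r.hand_in(): hands the job in; it is judged then, once.
The state is a dict: "time": time; "joint_pos": joint angles; "qd": joint speeds; "joint_efforts": joint torques, N m; "tool_pos": TCP position; "tcp_rot": TCP orientation; "ft_force": force on the tool from outside, world axes, zero at the start; "wrist_torque": the same for the moment, N m; "finger_gap": finger opening in mm; "grip_force": force on a finger pad.
Only numpy, scipy, OpenCV 4.12 (cv2) and the standard library are available. Lean on these libraries where they do the work, as an engineer would, in place of code of your own. Each camera call takes 0.05 s, during which the arm holds its last target. There are 200 camera calls.

## Working session

There is one attempt and no reset: what is moved stays moved. The work goes in short steps, Python scripts to look and compute and a tool call to move; the robot and the scene stay as the last step left them, time stands still between calls to the robot, and variables do not carry over. Pictures are saved under pics/ and viewed, at most 10 in all, crops included, and the job is handed in when it is done.

Besides the shell and the picture viewer there is one more tool, called by a JSON object that holds its "fn" and its "kwargs". jog_arm: Moves the arm, as the interface text tells. Its arguments: {"type":"object","properties":{"rows":{"type":"array"},"grip":{"type":"number"},"force":{"type":"number"}},"required":["rows"]}

```bash
mkdir -p pics; cat > h.py <<'E'
import numpy as np, cv2
from bench import r
from scipy.spatial.transform import Rotation as R
def cloud(n):
    s=r.sense(); im,d=r.snapshot(n); c=r.camera_params(n)
    if 'pose' in c: T=np.array(c['pose'])
    else:
        W=np.eye(4); W[:3,:3]=R.from_euler('xyz',s['tcp_rot'],degrees=True).as_matrix(); W[:3,3]=s['tool_pos']
        T=W@np.array(c['tool_from_camera'])
    v,u=np.mgrid[:420,:560]
    p=np.stack([(u-c['cx'])/c['fx']*d,(v-c['cy'])/c['fy']*d,d],-1)@T[:3,:3].T+T[:3,3]
    p[d==0]=np.nan
    return im,p
E
python3 - <<'E'
from h import *
print(r.sense())
for n in('scene','top'):
    im,p=cloud(n); np.savez('/tmp/%s.npz'%n,im=im,p=p); cv2.imwrite('pics/%s.png'%n,im); print(r.camera_params(n))
E
```

```text
{'time': 0.0, 'joint_pos': array([ 7.22267756e+01,  7.51523693e+00,  8.53292006e+01, -2.52999955e-03,
        8.72626899e+01, -4.89304407e+00]), 'qd': array([ 0.00791631, -0.08781752,  0.18532278,  0.05030176, -0.04560838,
        0.02610862]), 'joint_efforts': array([ 1.30258257e-03, -5.69417202e+01, -5.00543261e+01, -1.82362955e-04,
        1.51286193e-02,  8.41163614e-05]), 'tool_pos': array([133.57089519, 584.37204093, 230.24385672]), 'tcp_rot': array([-1.79893047e+02, -6.61985897e-03,  1.67119937e+02]), 'ft_force': array([0.26666686, 0.53871011, 0.06459616]), 'wrist_torque': array([-0.0080877 ,  0.03484865,  0.00198081]), 'grip_force': 0.0, 'finger_gap': 85.40347577429836}
{'fx': 506.82406556905596, 'fy': 506.82406556905596, 'cx': 272.7984843749192, 'cy': 217.13403633949588, 'pose': array([[ 8.42474292e-01, -2.95713024e-01,  4.50323079e-01,
        -1.72256384e+02],
       [-5.38180741e-01, -4.23998040e-01,  7.28414135e-01,
        -1.20813312e+03],
       [-2.44654438e-02, -8.56025391e-01, -5.16354502e-01,
         9.61807241e+02],
       [ 0.00000000e+00,  0.00000000e+00,  0.00000000e+00,
         1.00000000e+00]])}
{'fx': 420.0484142480035, 'fy': 420.0484142480035, 'cx': 278.6388504541089, 'cy': 207.91920521553874, 'pose': array([[-2.71230792e-02, -9.90492111e-01,  1.34869255e-01,
         4.13384103e+02],
       [-9.99632026e-01,  2.69276867e-02, -3.27307590e-03,
        -1.61510288e+01],
       [-3.89761172e-04, -1.34908402e-01, -9.90857997e-01,
         1.24993542e+03],
       [ 0.00000000e+00,  0.00000000e+00,  0.00000000e+00,
         1.00000000e+00]])}
```

View pics/scene.png

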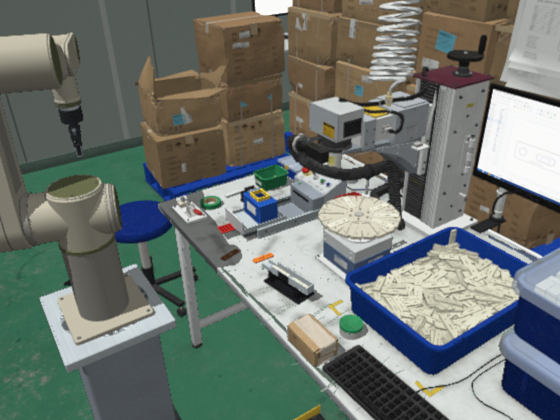

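View pics/top.png

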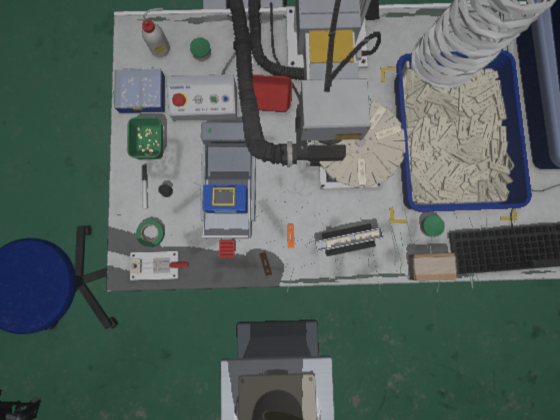

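The top view shows the chute at about (348,238) on its black stand, the blue box with the yellow rim at (225,197), the lever pad at (228,247) and the tin at (432,224). The orange and brown look-alikes are at (290,235) and (265,263).

```bash
python3 - <<'E'
from h import *
z=np.load('/tmp/top.npz'); im,p=z['im'],z['p']
c=cv2.resize(im[170:275,190:400],None,fx=3.8,fy=3.8,interpolation=cv2.INTER_CUBIC); cv2.imwrite('pics/c1.png',c)
hsv=cv2.cvtColor(im,cv2.COLOR_BGR2HSV)
def rep(n,m):
    q=p[m]; q=q[~np.isnan(q[:,0])]
    print(n,len(q),np.median(q,0).round(1),q.min(0).round(),q.max(0).round())
    (cx,cy),(w,h),a=cv2.minAreaRect(q[:,:2].astype(np.float32)); print('  rect',cx,cy,w,h,a)
v,u=np.mgrid[:420,:560]
def box(a,b,c,d): return (u>=a)&(u<b)&(v>=c)&(v<d)
Z=p[...,2]
rep('stand dark',box(310,388,220,258)&(hsv[...,2]<60)&(Z<20))
rep('chute',box(305,395,215,262)&(Z>28)&(Z<75))
rep('yellow',box(195,260,180,215)&(abs(hsv[...,0].astype(int)-26)<8)&(hsv[...,1]>120))
rep('pad',box(210,245,235,262)&((hsv[...,0]<8)|(hsv[...,0]>172))&(hsv[...,1]>150)&(hsv[...,2]>70))
rep('front top',box(200,260,225,242)&(Z>65)&(Z<90))
rep('tip of box blue',box(195,260,175,220)&(abs(hsv[...,0].astype(int)-112)<10)&(hsv[...,1]>120)&(Z>90))
E
```

```text
stand dark 413 [ 471.4 -223.4    8.4] [ 442. -299.    1.] [ 527. -146.   19.]
  rect 483.54638671875 -222.52560424804688 66.44715118408203 148.45932006835938 9.689411163330078
chute 841 [ 483.1 -219.    42.8] [ 449. -313.   29.] [ 521. -123.   65.]
  rect 483.3726501464844 -218.16897583007812 52.38864517211914 190.29551696777344 10.12983226776123
yellow 96 [605.2 127.  125.8] [580. 100. 112.] [626. 158. 131.]
  rect 603.0939331054688 128.88067626953125 57.50429916381836 44.99883270263672 88.6854019165039
pad 163 [463.1 132.5  34.2] [443. 114.  28.] [489. 155.  41.]
  rect 466.4833984375 134.4969482421875 41.06072998046875 46.28706359863281 88.37892150878906
front top 93 [499.4 132.2  75.9] [496.  68.  68.] [503. 196.  81.]
  rect 499.509765625 132.23526000976562 127.96585845947266 3.2941677570343018 88.42129516601562
tip of box blue 649 [596.  125.2 111.9] [567.  71.  90.] [640. 187. 119.]
  rect 603.5974731445312 129.28570556640625 116.22750091552734 71.60245513916016 88.76570892333984
```

View pics/c1.png

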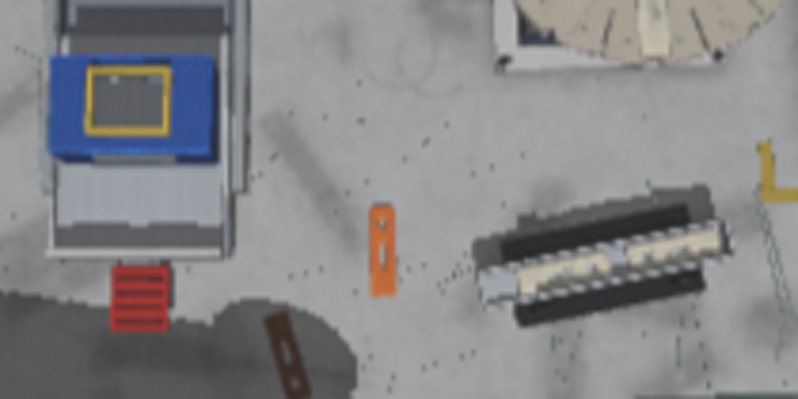

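The enlarged view shows the spout at the left end of the chute (480,288), which is the +y end, with both cassettes behind it. The yellow mouth is at (128,100) and the pad at (140,298). Next I work out the approach for a close look and check for obstacles near the mouth.

```bash
cat >> h.py <<'E'
def go(pos,rpy,s=None):
    "shift (tool axes, mm) and rotvec from measured pose to target"
    s=s or r.sense(); A=R.from_euler('xyz',s['tcp_rot'],degrees=True)
    B=R.from_euler('xyz',rpy,degrees=True)
    print('shift',(A.inv().apply(np.array(pos)-s['tool_pos'])).round(1).tolist(),'turn',(A.inv()*B).as_rotvec().round(4).tolist())
E
python3 - <<'E'
from h import *
s=r.sense()
go([430,250,260],[180,0,135],s); 
s2=dict(s); s2['tool_pos']=np.array([430,250,260.]); s2['tcp_rot']=np.array([180,0,135.]); go([470,-215,230],[180,0,100.1],s2)
for n in('top','scene'):
    p=np.load('/tmp/%s.npz'%n)['p'].reshape(-1,3)
    q=p[(p[:,0]>400)&(p[:,0]<900)&(abs(p[:,1])<300)&(p[:,2]>135)]
    H,xe,ye=np.histogram2d(q[:,0],q[:,1],bins=[np.arange(400,901,50),np.arange(-300,301,50)])
    M=np.zeros_like(H); i=np.digitize(q[:,0],xe)-1; j=np.digitize(q[:,1],ye)-1
    L=np.full_like(H,9999); np.maximum.at(M,(i,j),q[:,2]); np.minimum.at(L,(i,j),q[:,2]); print(M.astype(int));print(L.astype(int))
E
```

```text
shift [-363.5, -260.0, -29.3] turn [-0.0017, 0.0003, 0.5606]
shift [-357.1, -300.5, 30.0] turn [-0.0, -0.0, 0.6091]
[[  0   0   0   0   0   0   0   0   0   0   0   0]
 [  0   0   0   0   0   0   0   0   0   0   0   0]
 [  0   0   0   0   0   0   0   0   0   0   0   0]
 [  0   0   0   0   0   0   0   0   0   0   0   0]
 [180 181 378 378 379 390 367   0   0   0   0   0]
 [799 181 492 493 493 392 370 292   0   0   0   0]
 [800 620 493 503 492   0 309 291   0   0   0   0]
 [742 618 492 500 492   0 261 255   0   0   0   0]
 [181 463 467 478 449   0 224 223   0   0   0   0]
 [  0 467 467 473 454   0 184 189   0   0   0   0]]
[[9999 9999 9999 9999 9999 9999 9999 9999 9999 9999 9999 9999]
 [9999 9999 9999 9999 9999 9999 9999 9999 9999 9999 9999 9999]
 [9999 9999 9999 9999 9999 9999 9999 9999 9999 9999 9999 9999]
 [9999 9999 9999 9999 9999 9999 9999 9999 9999 9999 9999 9999]
 [ 165  163  162  169  343  335  338 9999 9999 9999 9999 9999]
 [ 166  167  167  162  364  335  284  277 9999 9999 9999 9999]
 [ 168  166  171  168  353 9999  235  247 9999 9999 9999 9999]
 [ 169  587  439  440  427 9999 
[... 599 characters left out ...]
   0   0   0   0]
 [174 466 469 472 453   0 183 186   0   0   0   0]]
[[9999 9999 9999 9999 9999 9999 9999 9999 9999 9999 9999 9999]
 [9999 9999 9999 9999 9999 9999 9999 9999 9999 9999 9999 9999]
 [9999 9999 9999 9999 9999 9999 9999 9999 9999 9999 9999 9999]
 [9999 9999 9999 9999 9999 9999 9999 9999 9999 9999 9999 9999]
 [ 166  163  167  341  339  337  337 9999 9999 9999 9999 9999]
 [ 169  170  169  170  335  312  259 9999 9999 9999 9999 9999]
 [ 135  172  170  170  351 9999  213  213 9999 9999 9999 9999]
 [ 171  171  169  169  488 9999  181  180 9999 9999 9999 9999]
 [ 171  171  170  172  447 9999  154  186 9999 9999 9999 9999]
 [ 174  174  298  444  446 9999  139  163 9999 9999 9999 9999]]
```

```bash
python3 - <<'E'
import numpy as np
p=np.concatenate([np.load('/tmp/%s.npz'%n)['p'].reshape(-1,3) for n in('top','scene')])
for a in range(-200,260,25):
    q=p[(p[:,0]>400)&(p[:,0]<900)&(p[:,1]>=a)&(p[:,1]<a+25)&(p[:,2]>200)]
    if len(q)>3:
        o=q[np.argsort(q[:,0])][:3]; print(a,len(q),o.round().astype(int).tolist())
E
```

```text
-200 3401 [[660, -187, 452], [661, -187, 432], [661, -186, 446]]
-175 2400 [[634, -151, 372], [636, -160, 350], [636, -155, 345]]
-150 2307 [[634, -133, 372], [634, -128, 345], [635, -146, 358]]
-125 2190 [[634, -108, 366], [635, -112, 355], [636, -106, 362]]
-100 2000 [[635, -83, 363], [635, -97, 362], [637, -75, 363]]
-75 1073 [[624, -51, 368], [626, -54, 365], [626, -64, 365]]
-50 376 [[622, -44, 353], [624, -46, 353], [624, -41, 358]]
-25 274 [[628, -24, 358], [630, -10, 359], [631, -9, 352]]
0 567 [[640, 5, 341], [640, 10, 343], [642, 13, 352]]
25 618 [[652, 26, 344], [653, 26, 332], [653, 25, 347]]
50 214 [[693, 51, 289], [694, 52, 278], [695, 51, 291]]
```

{"fn": "jog_arm", "kwargs": {"rows": [[[-363,-260,-29],[0,0,0.56]],[[-363,-260,-29],[0,0,0.56]],[[-363,-260,-29],[0,0,0.56]],[[-363,-260,-29],[0,0,0.56]],[[-363,-260,-29],[0,0,0.56]],[[-363,-260,-29],[0,0,0.56]],[[-363,-260,-29],[0,0,0.56]],[[-363,-260,-29],[0,0,0.56]],[[-363,-260,-29],[0,0,0.56]],[[-363,-260,-29],[0,0,0.56]]]}}

```text
time: 1.1
tool_pos: [432.7, 246.1, 260.3]
tcp_rot: [-180.0, 0.1, 134.7]
ft_force: [-0.0, -0.3, -0.6]
finger_gap: 85.2
grip_force: 0.0
```

{"fn": "jog_arm", "kwargs": {"rows": [[[-357,-300,30],[0,0,0.609]],[[-357,-300,30],[0,0,0.609]],[[-357,-300,30],[0,0,0.609]],[[-357,-300,30],[0,0,0.609]],[[-357,-300,30],[0,0,0.609]],[[-357,-300,30],[0,0,0.609]],[[-357,-300,30],[0,0,0.609]],[[-357,-300,30],[0,0,0.609]],[[-357,-300,30],[0,0,0.609]],[[-357,-300,30],[0,0,0.609]]]}}

```text
time: 2.1
tool_pos: [469.6, -217.3, 229.3]
tcp_rot: [-179.9, 0.0, 100.0]
ft_force: [-0.7, 0.5, -1.2]
finger_gap: 85.5
grip_force: 0.0
```

```bash
python3 - <<'E'
from h import *
im,p=cloud('wrist'); np.savez('/tmp/w.npz',im=im,p=p); cv2.imwrite('pics/w1.png',im); print(r.camera_params('wrist'))
E
```

```text
{'fx': 296.0348274832298, 'fy': 296.0348274832298, 'cx': 281.43667895009776, 'cy': 208.3864176230554, 'tool_from_camera': array([[ 6.81318337e-04, -9.61831797e-01, -2.73640513e-01,
         7.06008774e+01],
       [ 9.99999736e-01,  7.23942775e-04, -5.47909437e-05,
        -7.38105316e-01],
       [ 2.50799744e-04, -2.73640404e-01,  9.61832036e-01,
        -1.41901132e+02],
       [ 0.00000000e+00,  0.00000000e+00,  0.00000000e+00,
         1.00000000e+00]])}
```

View pics/w1.png

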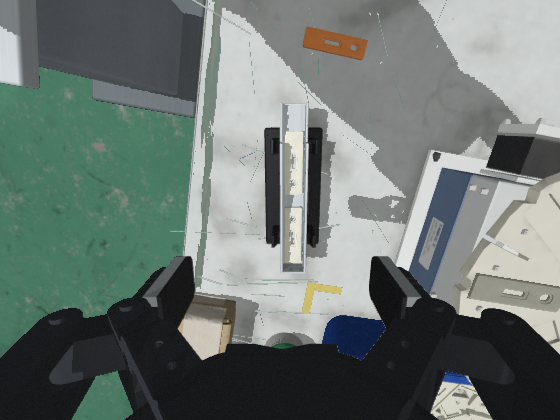

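The wrist view shows the chute running upright from the spout at (293,103) to the closed end at (293,272), with the stand from (265..322, 127..245). The chute looks well aligned with the tool's x axis. Now I measure it.

```bash
python3 - <<'E'
from h import *
z=np.load('/tmp/w.npz'); im,p=z['im'],z['p']; hsv=cv2.cvtColor(im,cv2.COLOR_BGR2HSV)
v,u=np.mgrid[:420,:560]; B=(u>250)&(u<340)&(v>90)&(v<285); Z=p[...,2]
def rep(n,m):
    q=p[m]; c,wh,a=cv2.minAreaRect(q[:,:2].astype(np.float32)); print(n,len(q),np.round(c,1),np.round(wh,1),round(a,1),np.median(q[:,2]).round(1))
rep('chute',B&(hsv[...,2]>95)&(Z>36)&(Z<75)&(u>275)&(u<312))
rep('walltop',B&(Z>56)&(Z<66)&(u>275)&(u<312))
m=B&(hsv[...,2]<55)&(Z<22); rep('stand',m)
q=p[B&(Z>56)&(Z<66)&(u>275)&(u<312)]
# axis fit by lengthwise bins
a=np.radians(100.1); e=np.array([np.cos(a),np.sin(a)]); n=np.array([-e[1],e[0]]); c0=np.array([483,-219.])
q2=p[B&(hsv[...,2]>95)&(Z>36)&(Z<75)&(u>275)&(u<312)]
L=(q2[:,:2]-c0)@e; W=(q2[:,:2]-c0)@n
print(L.min(),L.max())
for b in range(-100,100,20):
    k=(L>b)&(L<b+20); print(b,W[k].min().round(1),W[k].max().round(1),np.median(q2[k,2]).round(1))
sm=p[m]; L=(sm[:,:2]-c0)@e; W=(sm[:,:2]-c0)@n; print('stand L',L.min(),L.max(),'W',W.min(),W.max())
E
```

```text
chute 4612 [ 482.1 -217.6] [ 29.8 189.6] 10.0 42.1
walltop 970 [ 485.4 -237.5] [ 33.8 149.3] 9.8 58.8
stand 2160 [ 483.5 -222.4] [ 69.2 147.6] 9.7 7.2
-93.32181039846293 96.32813296122515
-100 -13.5 15.8 46.0
-80 -14.1 15.7 42.3
-60 -14.0 15.7 42.3
-40 -13.5 15.6 42.4
-20 -14.0 15.5 38.2
0 -13.8 15.5 42.3
20 -13.9 15.4 42.2
40 -14.0 15.4 42.4
60 -14.3 15.4 38.9
80 -14.0 15.3 37.7
stand L -77.48786011326233 70.23966151602745 W -34.82308448206262 34.570002853058085
```

{"fn": "jog_arm", "kwargs": {"rows": [[[-2.5,12.3,40],[0,0,0]],[[-2.5,12.3,80],[0,0,0]],[[-2.5,12.3,120],[0,0,0]],[[-2.5,12.3,150],[0,0,0]],[[-2.5,12.3,175],[0,0,0]],[[-2.5,12.3,192],[0,0,0]],[[-2.5,12.3,200],[0,0,0]],[[-2.5,12.3,203],[0,0,0]],[[-2.5,12.3,203],[0,0,0]],[[-2.5,12.3,203],[0,0,0]]]}}

```text
time: 3.15
tool_pos: [483.7, -214.5, 28.5]
tcp_rot: [179.9, 0.1, 100.2]
ft_force: [0.2, -0.3, -0.2]
finger_gap: 85.7
grip_force: 0.0
```

{"fn": "jog_arm", "kwargs": {"rows": [[[0,0,0],[0,0,0]],[[0,0,0],[0,0,0]],[[0,0,0],[0,0,0]],[[0,0,0],[0,0,0]],[[0,0,0],[0,0,0]],[[0,0,0],[0,0,0]],[[0,0,0],[0,0,0]],[[0,0,0],[0,0,0]],[[0,0,0],[0,0,0]],[[0,0,0],[0,0,0]]], "grip": 20, "force": 60}}

```text
time: 4.15
tool_pos: [483.2, -214.6, 27.8]
tcp_rot: [180.0, 0.0, 100.1]
ft_force: [-0.9, 0.9, 5.2]
finger_gap: 33.4
grip_force: 60.4
```

{"fn": "jog_arm", "kwargs": {"rows": [[[0,0,-2],[0,0,0]],[[0,0,-7],[0,0,0]],[[0,0,-18],[0,0,0]],[[0,0,-36],[0,0,0]],[[0,0,-58],[0,0,0]],[[0,0,-82],[0,0,0]],[[0,0,-104],[0,0,0]],[[0,0,-120],[0,0,0]],[[0,0,-128],[0,0,0]],[[0,0,-130],[0,0,0]]]}}

```text
time: 5.15
tool_pos: [483.4, -214.6, 158.7]
tcp_rot: [179.9, 0.1, 100.1]
ft_force: [0.0, -1.3, -1.9]
finger_gap: 33.3
grip_force: 59.8
```

```bash
python3 - <<'E'
from h import *
s=r.sense(); print(s['tool_pos'],s['tcp_rot'],s['ft_force'],s['finger_gap'])
im,p=cloud('wrist'); s=r.sense(); cv2.imwrite('pics/w2.png',im)
A=R.from_euler('xyz',s['tcp_rot'],degrees=True); t=A.inv().apply((p-s['tool_pos']).reshape(-1,3)).reshape(p.shape)
m=(abs(t[...,1])<22)&(t[...,2]<25)&(t[...,2]>-45)&(t[...,0]>15)&(t[...,0]<130)
q=t[m]; print(len(q)); print('xmax',np.sort(q[:,0])[-30:].round(1))
for b in range(20,105,10):
    k=(q[:,0]>b)&(q[:,0]<b+10)
    if k.sum(): print(b,k.sum(),q[k,1].min().round(1),q[k,1].max().round(1),np.percentile(q[k,2],[5,50,95]).round(1))
np.savez('/tmp/t.npz',t=t,im=im)
E
```

```text
[ 483.35509921 -214.61046268  158.73643306] [1.79904387e+02 7.77071384e-02 1.00139377e+02] [ 0.01640985 -1.26317475 -1.93206167] 33.29415384684973
13810
xmax [91.4 91.4 91.4 91.4 91.4 91.5 91.5 91.5 91.5 91.5 91.5 91.5 91.5 91.5
 91.5 91.5 91.5 91.5 91.5 91.5 91.5 91.5 91.5 91.6 91.6 91.6 91.6 91.6
 91.6 91.6]
20 1614 -15.3 14.7 [-32.3 -15.3  -9.9]
30 1656 -15.4 14.6 [-32.4 -15.3  -9.9]
40 1789 -15.5 14.7 [-32.4 -15.4 -10.2]
50 1803 -15.2 14.8 [-26.6 -15.4 -10.2]
60 1812 -15.3 14.7 [-21.4 -11.   -9.4]
70 1908 -15.3 14.8 [-21.4 -10.6  -9.3]
80 2064 -15.3 14.8 [-21.6 -10.6  -9.2]
90 290 -15.0 14.6 [-21.1 -10.3  -9.1]
```

View pics/w2.png

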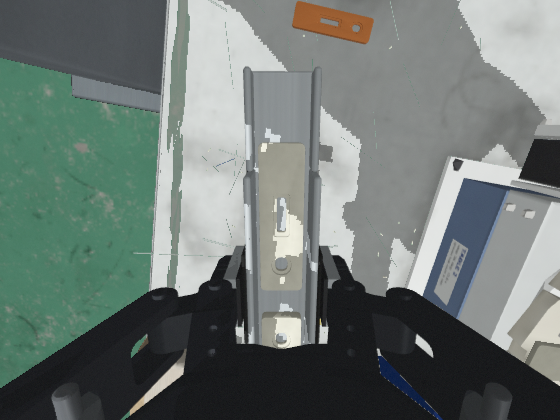

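The chute is held level, with the spout end 91.5 mm along tool x and the cassette in place at (282,215). I carry it in two smooth steps, staying clear of the hose.

{"fn": "jog_arm", "kwargs": {"rows": [[[3,1.5,0],[0,0,0.006]],[[11,5,0],[0,0,0.022]],[[24,11,0],[0,0,0.048]],[[39,18,0],[0,0,0.077]],[[55,25.5,0],[0,0,0.109]],[[71,33,0],[0,0,0.141]],[[86,40,0],[0,0,0.17]],[[99,46,0],[0,0,0.196]],[[107,49.5,0],[0,0,0.212]],[[110,51,0],[0,0,0.218]]]}}

```text
time: 6.2
tool_pos: [513.0, -95.8, 155.9]
tcp_rot: [-179.9, -0.0, 87.7]
ft_force: [0.3, -0.1, -2.9]
finger_gap: 33.3
grip_force: 59.8
```

{"fn": "jog_arm", "kwargs": {"rows": [[[3.5,1,0],[0,0,0.006]],[[12,2.5,0],[0,0,0.022]],[[26,6,0],[0,0,0.048]],[[41,9,0],[0,0,0.077]],[[59,13,0],[0,0,0.11]],[[77,17,0],[0,0,0.143]],[[92,20,0],[0,0,0.172]],[[106,23.5,0],[0,0,0.198]],[[114,25,0],[0,0,0.213]],[[118,26,0],[0,0,0.22]]]}}

```text
time: 7.2
tool_pos: [544.3, 20.1, 157.0]
tcp_rot: [-180.0, 0.0, 75.0]
ft_force: [0.1, 0.8, -2.6]
finger_gap: 33.2
grip_force: 59.8
```

```bash
python3 - <<'E'
from h import *
im,p=cloud('wrist'); s=r.sense(); print(s['time'],s['tool_pos'].round(1),s['tcp_rot'].round(2),s['ft_force'].round(1),s['finger_gap'],s['joint_pos'].round(1)); cv2.imwrite('pics/w3.png',im); np.savez('/tmp/w3.npz',im=im,p=p)
h=cv2.cvtColor(im,cv2.COLOR_BGR2HSV); Z=p[...,2]
m=(abs(h[...,0].astype(int)-26)<8)&(h[...,1]>110)&(Z>115)&(Z<135)&(p[...,0]>560)&(p[...,0]<650)&(p[...,1]>80)&(p[...,1]<180)
q=p[m]; print(m.sum(),np.median(q,0)); print(cv2.minAreaRect(q[:,:2].astype(np.float32)),q.min(0),q.max(0))
E
```

```text
7.25 [544.4  20.3 157. ] [-179.97   -0.     75.04] [-0.8  1.  -1.9] 33.51275669735687 [-3.3  1.7 99.2  0.  79.1 11.7]
2144 [613.39685357 117.20491185 124.73692495]
((603.6222534179688, 124.0899887084961), (47.45807647705078, 48.2200813293457), 87.9563980102539) [579.30453838  99.84084081 115.01526414] [627.75388602 148.6635426  127.50371463]
```

View pics/w3.png

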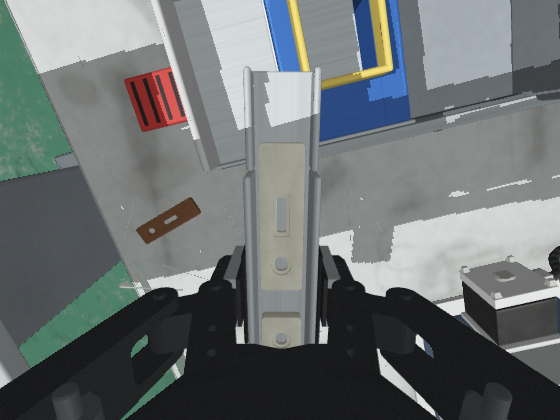

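The wrist view shows the yellow rim ahead of the spout, with its near edge at about (345,78) and the lip end at (282,70). The mouth centre works out to about (603.6, 129.6). I move over it level and then descend.

{"fn": "jog_arm", "kwargs": {"rows": [[[1,2,0],[0,0,0]],[[4,8,0],[0,0,0]],[[9,15.5,0],[0,0,0]],[[14,24,0],[0,0,0]],[[17,29.5,0],[0,0,0]],[[18,31,3],[0,0,0]],[[18,31,9],[0,0,0]],[[18,31,16],[0,0,0]],[[18,31,20],[0,0,0]],[[18,31,21],[0,0,0]]]}}

```text
time: 8.25
tool_pos: [578.1, 29.2, 135.0]
tcp_rot: [-179.9, 0.0, 75.0]
ft_force: [-0.3, 1.2, -1.1]
finger_gap: 33.6
grip_force: 59.8
```

```bash
python3 - <<'E'
from h import *
im,p=cloud('wrist'); s=r.sense(); print(s['time'],s['tool_pos'].round(1),s['tcp_rot'].round(2),s['ft_force'].round(1),s['joint_pos'].round(1)); cv2.imwrite('pics/w4.png',cv2.resize(im[0:200,150:420],None,fx=2.9,fy=2.9))
go([579,29.5,121.5],[180,0,75])
A=R.from_euler('xyz',s['tcp_rot'],degrees=True); print('lip',A.apply([90,-.3,1])+s['tool_pos'])
h=cv2.cvtColor(im,cv2.COLOR_BGR2HSV); Z=p[...,2]
m=(abs(h[...,0].astype(int)-26)<8)&(h[...,1]>110)&(Z>105)&(Z<130)&(p[...,0]>560)&(p[...,0]<650)&(p[...,1]>80)&(p[...,1]<180)
q=p[m]; print(m.sum(),q.min(0),q.max(0),np.percentile(q[:,2],[50,90]))
E
```

```text
8.3 [578.3  29.2 135.4] [-1.7992e+02  2.0000e-02  7.5040e+01] [ 0.2  0.  -1.5] [-2.2  8.  94.8  0.  77.2 12.8]
shift [0.5, 0.6, 13.9] turn [-0.0013, 0.0003, 0.0007]
lip [601.28157333 116.19447577 134.38091599]
2294 [579.73039436  99.92878133 111.55834545] [628.0326935  157.67242821 127.85286812] [124.75375515 125.91495433]
```

View pics/w4.png

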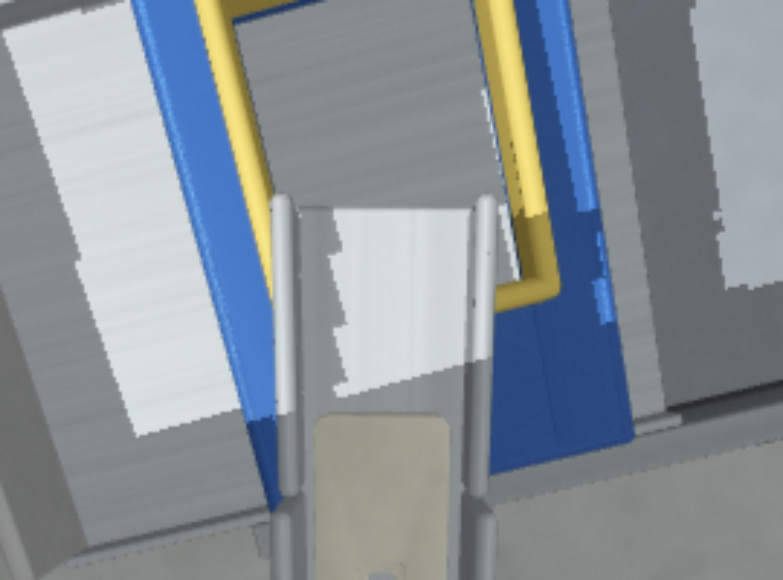

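The crop shows the spout end at (380,205) over the mouth, slightly left of its middle. I shift 2 mm in x and lower the lip inside.

{"fn": "jog_arm", "kwargs": {"rows": [[[0.5,1,0],[0,0,0]],[[1,2,0],[0,0,0]],[[1,2.3,2],[0,0,0]],[[1,2.3,5],[0,0,0]],[[1,2.3,8],[0,0,0]],[[1,2.3,11],[0,0,0]],[[1,2.3,13],[0,0,0]],[[1,2.3,14],[0,0,0]],[[1,2.3,14],[0,0,0]],[[1,2.3,14],[0,0,0]]]}}

```text
time: 9.3
tool_pos: [581.6, 29.6, 122.4]
tcp_rot: [180.0, -0.0, 75.0]
ft_force: [-0.1, -0.7, -1.8]
finger_gap: 33.1
grip_force: 59.8
```

```bash
python3 - <<'E'
from h import *
s=r.sense(); print(s['time'],s['tool_pos'].round(1),s['tcp_rot'].round(2),s['ft_force'].round(1))
A=R.from_euler('xyz',s['tcp_rot'],degrees=True); l=np.array([90,-.3,1.]); lip=A.apply(l)+s['tool_pos']; print('lip',lip)
# rows: tilt about tool y, plus yaw 75->85 about world z, pivot at lip, lip drifting up 0
a0=A
from math import radians
def row(A,B,P,dl): 
    D=A.inv()*B; return (l+A.inv().apply(dl)-D.apply(l)).round(1).tolist(), D.as_rotvec().round(3).tolist()
tot=[]
for f in np.linspace(0,1,21)[1:]:
    f=f*f*(3-2*f)
    tot.append(R.from_euler('z',10*f,degrees=True)*A*R.from_euler('y',47*f,degrees=True))
print(tot[-1].as_matrix().round(2))
for i in range(10): print(row(A,tot[i],0,[0,0,0]))
print()
for i in range(10,20): print(row(tot[9],tot[i],0,[0,0,0]))
E
```

```text
9.3 [581.6  29.6 122.4] [179.99  -0.    75.05] [-0.1 -0.7 -1.8]
lip [604.49552778 116.61752358 121.37794042]
[[ 0.06  1.    0.06]
 [ 0.68 -0.09  0.73]
 [ 0.73  0.   -0.68]]
([-0.0, 0.1, 0.5], [0.0, 0.006, -0.001])
([0.0, 0.4, 2.1], [0.0, 0.023, -0.005])
([0.1, 1.0, 4.5], [0.0, 0.05, -0.011])
([0.3, 1.6, 7.7], [0.001, 0.085, -0.018])
([0.7, 2.4, 11.5], [0.002, 0.128, -0.027])
([1.3, 3.3, 15.9], [0.003, 0.177, -0.038])
([2.3, 4.3, 20.6], [0.006, 0.231, -0.049])
([3.6, 5.3, 25.7], [0.009, 0.289, -0.061])
([5.3, 6.3, 30.8], [0.013, 0.349, -0.073])
([7.4, 7.2, 36.0], [0.018, 0.41, -0.086])

([0.1, 1.1, 5.5], [0.006, 0.061, -0.012])
([0.6, 2.0, 10.9], [0.012, 0.121, -0.023])
([1.3, 2.9, 16.1], [0.018, 0.179, -0.033])
([2.3, 3.6, 20.8], [0.025, 0.233, -0.043])
([3.4, 4.2, 25.1], [0.032, 0.282, -0.051])
([4.6, 4.7, 28.8], [0.038, 0.325, -0.058])
([5.6, 5.0, 31.9], [0.043, 0.36, -0.064])
([6.5, 5.2, 34.2], [0.047, 0.387, -0.068])
([7.1, 5.4, 35.6], [0.05, 0.404, -0.071])
([7.3, 5.4, 36.1], [0.051, 0.41, -0.072])
```

Tilt sign is wrong (that would raise the spout), so I recompute with the opposite sign.

```bash
python3 - <<'E'
from h import *
s=r.sense(); A=R.from_euler('xyz',s['tcp_rot'],degrees=True); l=np.array([90,-.3,1.])
def row(A,B):
    D=A.inv()*B; return (l-D.apply(l)).round(1).tolist(), D.as_rotvec().round(3).tolist()
tot=[]
for f in np.linspace(0,1,21)[1:]:
    f=f*f*(3-2*f); tot.append(R.from_euler('z',10*f,degrees=True)*A*R.from_euler('y',-47*f,degrees=True))
print(tot[-1].as_matrix().round(2), tot[-1].apply(-l)+A.apply(l)+s['tool_pos'])
for i in range(10): print(row(A,tot[i]))
print()
for i in range(10,20): print(row(tot[9],tot[i]))
E
```

```text
[[ 0.06  1.   -0.06]
 [ 0.68 -0.09 -0.73]
 [-0.73  0.   -0.68]] [599.54731869  56.16662848 187.87827506]
([0.0, 0.1, -0.5], [-0.0, -0.006, -0.001])
([0.0, 0.4, -2.1], [-0.0, -0.023, -0.005])
([0.2, 1.0, -4.5], [-0.0, -0.05, -0.011])
([0.4, 1.6, -7.7], [-0.001, -0.085, -0.018])
([0.9, 2.4, -11.5], [-0.002, -0.128, -0.027])
([1.7, 3.3, -15.8], [-0.003, -0.177, -0.038])
([2.7, 4.3, -20.6], [-0.006, -0.231, -0.049])
([4.2, 5.3, -25.6], [-0.009, -0.289, -0.061])
([6.0, 6.2, -30.7], [-0.013, -0.349, -0.073])
([8.2, 7.2, -35.8], [-0.018, -0.41, -0.086])

([0.2, 1.0, -5.5], [-0.006, -0.061, -0.012])
([0.8, 2.0, -10.9], [-0.012, -0.121, -0.023])
([1.7, 2.8, -16.0], [-0.018, -0.179, -0.033])
([2.8, 3.5, -20.8], [-0.025, -0.233, -0.043])
([4.0, 4.1, -25.1], [-0.032, -0.282, -0.051])
([5.2, 4.6, -28.7], [-0.038, -0.325, -0.058])
([6.3, 4.9, -31.8], [-0.043, -0.36, -0.064])
([7.3, 5.1, -34.0], [-0.047, -0.387, -0.068])
([7.9, 5.2, -35.4], [-0.05, -0.404, -0.071])
([8.1, 5.3, -35.9], [-0.051, -0.41, -0.072])
```

{"fn": "jog_arm", "kwargs": {"rows": [[[0,0.1,-0.5],[0,-0.006,-0.001]],[[0,0.4,-2.1],[0,-0.023,-0.005]],[[0.2,1,-4.5],[0,-0.05,-0.011]],[[0.4,1.6,-7.7],[-0.001,-0.085,-0.018]],[[0.9,2.4,-11.5],[-0.002,-0.128,-0.027]],[[1.7,3.3,-15.8],[-0.003,-0.177,-0.038]],[[2.7,4.3,-20.6],[-0.006,-0.231,-0.049]],[[4.2,5.3,-25.6],[-0.009,-0.289,-0.061]],[[6,6.2,-30.7],[-0.013,-0.349,-0.073]],[[8.2,7.2,-35.8],[-0.018,-0.41,-0.086]]]}}

```text
time: 10.3
tool_pos: [591.2, 36.1, 159.1]
tcp_rot: [179.9, 23.7, 80.1]
ft_force: [0.3, -0.2, -2.5]
finger_gap: 33.4
grip_force: 59.8
```

```bash
python3 - <<'E'
from h import *
s=r.sense(); A=R.from_euler('xyz',s['tcp_rot'],degrees=True); print(s['time'],s['tool_pos'],s['ft_force'],s['joint_pos'].round(1),'lip',A.apply([90,-.3,1])+s['tool_pos'],np.degrees(np.arcsin(A.as_matrix()[2,0])))
E
```

```text
10.3 [591.17215694  36.14298878 159.05168073] [ 0.28854334 -0.15371017 -2.52412679] [ 11.8  17.6  84.5 -22.   87.2  24.6] lip [605.04549404 116.97414323 121.97143008] -23.69216555833264
```

{"fn": "jog_arm", "kwargs": {"rows": [[[0.2,0.5,-5.5],[-0.006,-0.061,-0.012]],[[0.8,1,-10.9],[-0.012,-0.121,-0.023]],[[1.7,1.5,-16],[-0.018,-0.179,-0.033]],[[2.8,2,-20.8],[-0.025,-0.233,-0.043]],[[4,2.6,-25.1],[-0.032,-0.282,-0.051]],[[5.2,3.1,-28.7],[-0.038,-0.325,-0.058]],[[6.3,3.4,-31.8],[-0.043,-0.36,-0.064]],[[7.3,3.6,-34],[-0.047,-0.387,-0.068]],[[7.9,3.7,-35.4],[-0.05,-0.404,-0.071]],[[8.1,3.8,-35.9],[-0.051,-0.41,-0.072]]]}}

```text
time: 11.3
tool_pos: [598.0, 56.7, 187.6]
tcp_rot: [-180.0, 47.1, 85.1]
ft_force: [0.2, 0.1, -1.7]
finger_gap: 32.7
grip_force: 59.9
```

{"fn": "jog_arm", "kwargs": {"rows": [[[0,0,0],[0,0,0]],[[0,0,0],[0,0,0]],[[0,0,0],[0,0,0]],[[0,0,0],[0,0,0]],[[0,0,0],[0,0,0]],[[0,0,0],[0,0,0]],[[0,0,0],[0,0,0]],[[0,0,0],[0,0,0]],[[0,0,0],[0,0,0]],[[0,0,0],[0,0,0]]]}}

```text
time: 12.3
tool_pos: [598.1, 56.4, 187.7]
tcp_rot: [180.0, 47.0, 85.1]
ft_force: [0.5, -0.7, -2.1]
finger_gap: 33.4
grip_force: 59.9
```

```bash
python3 - <<'E'
from h import *
im,p=cloud('wrist'); s=r.sense(); cv2.imwrite('pics/w5.png',im); A=R.from_euler('xyz',s['tcp_rot'],degrees=True); print(s['time'],s['tool_pos'],s['ft_force'],s['joint_pos'].round(1),'lip',A.apply([90,-.3,1])+s['tool_pos'],np.degrees(np.arcsin(A.as_matrix()[2,0])))
E
```

```text
12.35 [598.05775808  56.41529506 187.7838286 ] [ 0.6148155   0.24574803 -0.93870767] [ 23.2  29.1  76.  -40.8  98.9  30.5] lip [602.98563289 116.84725873 121.26478007] -47.01432664250367
```

View pics/w5.png

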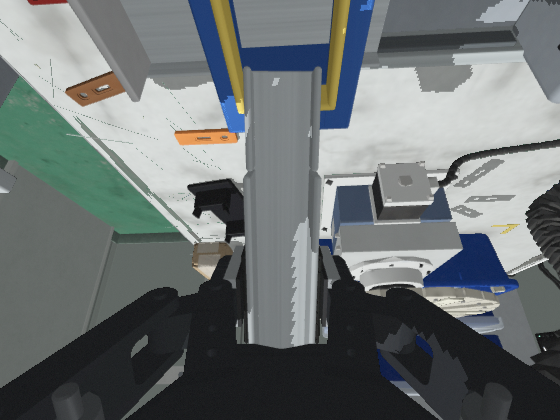

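The view shows an empty chute, with the spout at (282,70) between the yellow rims and no cassette in sight outside. I lift clear and level.

{"fn": "jog_arm", "kwargs": {"rows": [[[-4,0,-4],[0,0,0]],[[-13,0,-12],[0,0,0]],[[-23,0,-21],[0,0,0]],[[-28,0,-26],[0,0,0]],[[-29,0,-27],[0,0,0]]]}}

```text
time: 12.85
tool_pos: [598.9, 56.7, 229.8]
tcp_rot: [179.7, 46.9, 84.8]
ft_force: [-0.1, -0.3, -1.8]
finger_gap: 33.2
grip_force: 59.9
```

```bash
python3 - <<'E'
from h import *
s=r.sense(); print(s['tool_pos'],s['ft_force']); go([550,20,175],[180,0,90],s)
for n in('top','scene'):
    im,p=cloud(n); np.savez('/tmp/%s2.npz'%n,im=im,p=p)
    if n=='top': cv2.imwrite('pics/t2.png',cv2.resize(im[150:275,180:400],None,fx=3.6,fy=3.6,interpolation=cv2.INTER_CUBIC))
E
```

```text
[598.88876419  56.69067899 229.75276483] [-0.13075908 -0.27816365 -1.8307592 ]
shift [12.0, -45.7, 67.1] turn [-0.032, 0.8187, -0.0827]
```

View pics/t2.png

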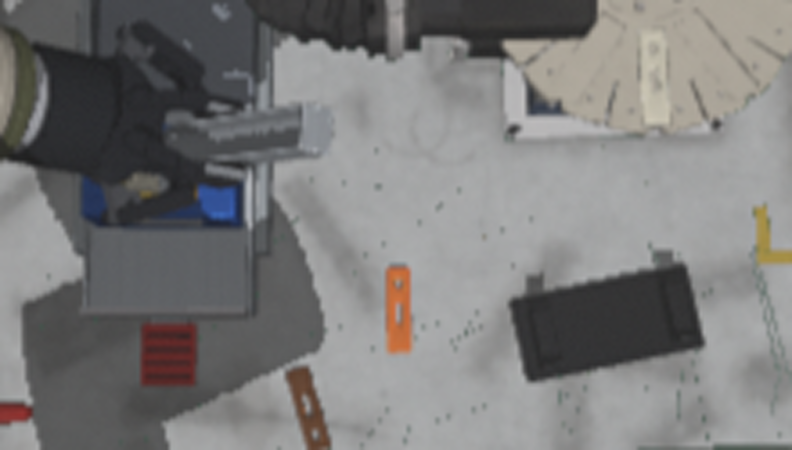

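The top view shows the chute empty at (250,135), no stray cassette, and the stand free at (607,322). I level the chute and measure the bare stand.

{"fn": "jog_arm", "kwargs": {"rows": [[[1,-4,6],[-0.003,0.08,-0.008]],[[2,-9,13],[-0.006,0.16,-0.016]],[[3.5,-14,20],[-0.01,0.25,-0.025]],[[5,-18,27],[-0.013,0.33,-0.033]],[[6,-23,34],[-0.016,0.41,-0.041]],[[7,-27,40],[-0.019,0.49,-0.05]],[[8.5,-32,47],[-0.022,0.58,-0.058]],[[10,-37,54],[-0.026,0.66,-0.066]],[[11,-42,61],[-0.029,0.74,-0.075]],[[12,-45.7,67],[-0.032,0.8187,-0.0827]]]}}

```text
time: 13.95
tool_pos: [548.4, 19.4, 172.4]
tcp_rot: [-179.8, -0.1, 90.0]
ft_force: [0.1, -0.6, -2.5]
finger_gap: 33.2
grip_force: 59.9
```

```bash
python3 - <<'E'
from h import *
z=np.load('/tmp/top2.npz'); im,p=z['im'],z['p']; v,u=np.mgrid[:420,:560]
g=im.max(2); B=(u>310)&(u<388)&(v>215)&(v<262); Z=p[...,2]
def rep(n,m):
    q=p[m]; c,wh,a=cv2.minAreaRect(q[:,:2].astype(np.float32)); print(n,len(q),np.round(c,1),np.round(wh,1),round(a,1),np.median(q[:,2]).round(1))
m=(B&(g<60)&(Z>4)&(Z<50)).astype(np.uint8)
k,lab,st,_=cv2.connectedComponentsWithStats(m); i=1+np.argmax(st[1:,4]); rep('stand',lab==i)
rep('plate',(lab==i)&(Z<12))
for x0,n in((0,'sadd'),):
    q=p[(lab==i)&(Z>26)]; e=np.array([np.cos(np.radians(100)),np.sin(np.radians(100))]); L=(q[:,:2]-[483.5,-222.4])@e; nn=np.array([-e[1],e[0]]); W=(q[:,:2]-[483.5,-222.4])@nn
    for k in(L>0,L<0): print(k.sum(),L[k].min(),L[k].max(),W[k].min(),W[k].max(),q[k,2].max())
s=r.sense(); print(s['tool_pos'],s['tcp_rot'])
go([505,-125,160],[180,0,100],s)
E
```

```text
stand 1049 [ 483.5 -222.8] [ 66.3 145.4] 9.5 9.2
plate 750 [ 483.5 -222.8] [ 66.3 145.4] 9.5 8.0
110 45.54700686871806 62.504840721934606 -26.910539193479096 25.710544498951084 49.68700229167939
110 -64.29999395191547 -46.84020865162371 -26.950425606277093 25.22892418385867 49.60727662649083
[548.35629629  19.39189246 172.40004345] [-1.79794603e+02 -9.64551846e-02  9.00131033e+01]
shift [-144.4, -43.3, 12.3] turn [-0.0034, -0.002, -0.1743]
```

{"fn": "jog_arm", "kwargs": {"rows": [[[-7,-2,0],[0,0,-0.01]],[[-21,-6,1],[0,0,-0.03]],[[-38,-11,3],[0,0,-0.05]],[[-56,-17,5],[0,0,-0.07]],[[-74,-22,6],[0,0,-0.09]],[[-92,-27,8],[0,0,-0.11]],[[-110,-33,9],[0,0,-0.135]],[[-127,-38,11],[-0.002,-0.001,-0.155]],[[-139,-42,12],[-0.003,-0.002,-0.17]],[[-144,-43,12],[-0.003,-0.002,-0.174]]]}}

```text
time: 14.95
tool_pos: [505.3, -125.2, 160.8]
tcp_rot: [-179.8, 0.2, 100.0]
ft_force: [0.5, 1.7, -1.5]
finger_gap: 33.6
grip_force: 59.9
```

```bash
python3 - <<'E'
from h import *
s=r.sense(); print(s['tool_pos'],s['tcp_rot']); go([483.5,-219.5,90],[180,0,99.8],s)
E
```

```text
[ 505.31659161 -125.24346502  160.83058715] [-179.83164915    0.24909787   99.97006114]
shift [-88.7, -37.6, 71.3] turn [-0.0029, 0.0044, 0.003]
```

{"fn": "jog_arm", "kwargs": {"rows": [[[-4,-2,3],[0,0,0]],[[-13,-5,10],[0,0,0]],[[-24,-10,19],[0,0,0]],[[-37,-16,30],[0,0,0]],[[-50,-21,41],[0,0,0]],[[-64,-27,52],[-0.001,0.002,0.001]],[[-76,-32,62],[-0.002,0.003,0.002]],[[-85,-36,68],[-0.003,0.004,0.003]],[[-88.7,-37.6,71],[-0.003,0.004,0.003]],[[-88.7,-37.6,71],[-0.003,0.004,0.003]]]}}

```text
time: 15.95
tool_pos: [483.9, -219.0, 90.1]
tcp_rot: [179.9, -0.1, 99.7]
ft_force: [0.8, -0.2, -1.2]
finger_gap: 33.0
grip_force: 59.9
```

```bash
python3 - <<'E'
from h import *
im,p=cloud('wrist'); s=r.sense(); print(s['tool_pos'],s['tcp_rot'],s['ft_force']); go([483.5,-219.5,29],[180,0,99.8],s)
A=R.from_euler('xyz',s['tcp_rot'],degrees=True); t=A.inv().apply((p-s['tool_pos']).reshape(-1,3)).reshape(p.shape)
q=t[(abs(t[...,1])<22)&(t[...,2]<-5)&(t[...,2]>-45)&(t[...,0]>55)&(t[...,0]<130)]
print('chute end',np.percentile(q[:,0],99.5),q[:,1].min(),q[:,1].max())
g=im.max(2); st=t[(g<60)&(p[...,2]>4)&(p[...,2]<50)&(t[...,0]>40)&(t[...,0]<90)&(abs(t[...,1])<45)]
print('stand end x',np.percentile(st[:,0],99),'y',np.percentile(st[:,1],[1,99]))
E
```

```text
[ 484.34873974 -218.59644119   90.59712932] [ 1.79864429e+02 -7.82137732e-02  9.97669735e+01] [-0.2539815   0.76766424 -1.35344623]
shift [-0.8, -1.1, 61.6] turn [0.0024, -0.0014, -0.0006]
chute end 91.35679212387154 -16.114762555747774 14.034928072823192
stand end x 69.73600978025296 y [-36.45838873  32.71525542]
```

{"fn": "jog_arm", "kwargs": {"rows": [[[-0.8,-1,5],[0.002,-0.001,0]],[[-0.8,-1,15],[0.002,-0.001,0]],[[-0.8,-1,27],[0.002,-0.001,0]],[[-0.8,-1,38],[0.002,-0.001,0]],[[-0.8,-1,46],[0.002,-0.001,0]],[[-0.8,-1,52],[0.002,-0.001,0]],[[-0.8,-1,56],[0.002,-0.001,0]],[[-0.8,-1,59],[0.002,-0.001,0]],[[-0.8,-1,61],[0.002,-0.001,0]],[[-0.8,-1,61.5],[0.002,-0.001,0]]]}}

```text
time: 17.0
tool_pos: [483.6, -219.4, 29.1]
tcp_rot: [180.0, -0.0, 99.8]
ft_force: [0.3, 0.5, -1.4]
finger_gap: 33.5
grip_force: 59.9
```

{"fn": "jog_arm", "kwargs": {"rows": [[[0,0,0],[0,0,0]],[[0,0,0.5],[0,0,0]]]}}

```text
time: 17.2
tool_pos: [483.9, -219.5, 28.9]
tcp_rot: [180.0, 0.0, 99.8]
ft_force: [-0.5, -0.7, -0.9]
finger_gap: 33.1
grip_force: 59.9
```

Still just above the saddles, so I ease down about 1 mm and watch the force.

{"fn": "jog_arm", "kwargs": {"rows": [[[0,0,0.5],[0,0,0]],[[0,0,0.8],[0,0,0]],[[0,0,0.8],[0,0,0]]]}}

```text
time: 17.5
tool_pos: [483.7, -219.4, 27.8]
tcp_rot: [180.0, -0.0, 99.8]
ft_force: [-0.5, 0.2, -1.5]
finger_gap: 33.4
grip_force: 60.1
```

{"fn": "jog_arm", "kwargs": {"rows": [[[0,0,0.3],[0,0,0]],[[0,0,0.5],[0,0,0]],[[0,0,0.5],[0,0,0]]]}}

```text
time: 17.8
tool_pos: [483.7, -219.4, 27.8]
tcp_rot: [180.0, -0.0, 99.8]
ft_force: [-2.9, 1.2, 6.4]
finger_gap: 33.6
grip_force: 60.9
```

{"fn": "jog_arm", "kwargs": {"rows": [[[0,0,0],[0,0,0]],[[0,0,0],[0,0,0]],[[0,0,0],[0,0,0]],[[0,0,0],[0,0,0]],[[0,0,0],[0,0,0]],[[0,0,0],[0,0,0]]], "grip": 70}}

```text
time: 18.4
tool_pos: [483.5, -219.3, 27.2]
tcp_rot: [180.0, -0.0, 99.8]
ft_force: [0.3, 0.2, 0.3]
finger_gap: 70.0
grip_force: 0.0
```

{"fn": "jog_arm", "kwargs": {"rows": [[[0,0,-5],[0,0,0]],[[0,0,-20],[0,0,0]],[[0,0,-45],[0,0,0]],[[0,0,-75],[0,0,0]],[[0,0,-105],[0,0,0]],[[0,0,-135],[0,0,0]],[[0,0,-160],[0,0,0]],[[0,0,-170],[0,0,0]],[[0,0,-172],[0,0,0]],[[0,0,-172],[0,0,0]]]}}

```text
time: 19.4
tool_pos: [483.3, -219.2, 198.8]
tcp_rot: [-180.0, -0.0, 99.8]
ft_force: [-0.1, 0.0, -0.3]
finger_gap: 69.9
grip_force: 0.0
```

```bash
python3 - <<'E'
from h import *
im,p=cloud('wrist'); s=r.sense(); cv2.imwrite('pics/w6.png',im); print(s['tool_pos'],s['tcp_rot'],s['ft_force'])
v,u=np.mgrid[:420,:560]; B=(u>240)&(u<330)&(v>40)&(v<320); Z=p[...,2]
def rep(n,m):
    q=p[m]; c,wh,a=cv2.minAreaRect(q[:,:2].astype(np.float32)); print(n,len(q),np.round(c,1),np.round(wh,1),round(a,1),np.median(q[:,2]).round(1))
g=im.max(2); rep('chute',B&(g>95)&(Z>32)&(Z<66)&(abs(p[...,0]-484)<40))
a=np.radians(99.8); e=np.array([np.cos(a),np.sin(a)]); n=np.array([-e[1],e[0]])
for nm,m in(('walls',B&(g>95)&(Z>55)&(Z<66)),('chute',B&(g>95)&(Z>32)&(Z<66)),('stand',B&(g<60)&(Z>3)&(Z<50))):
    q=p[m]; L=(q[:,:2]-[483.8,-222.7])@e; W=(q[:,:2]-[483.8,-222.7])@n; print(nm,np.percentile(L,[.5,99.5]).round(1),np.percentile(W,[.5,99.5]).round(1))
    if nm=='walls':
        for b in range(-90,60,30):
            k=(L>b)&(L<b+30); print(b,q[k,2].mean().round(1),W[k].mean().round(1))
E
```

```text
[ 482.91085489 -219.00636002  197.94215427] [-1.79932484e+02 -7.92346795e-02  9.97990058e+01] [ 0.97099989 -0.01292609  0.09913665]
chute 5556 [ 478.3 -223. ] [ 40.7 189. ] 9.5 37.6
walls [-93.7  54.4] [-14.5  15.3]
-90 58.8 0.2
-60 58.6 0.8
-30 59.0 0.6
0 58.9 -0.0
30 59.0 0.2
chute [-92.8  94.2] [-14.4  15.3]
stand [-69.4  74.3] [-34.1  34.5]
```

View pics/w6.png

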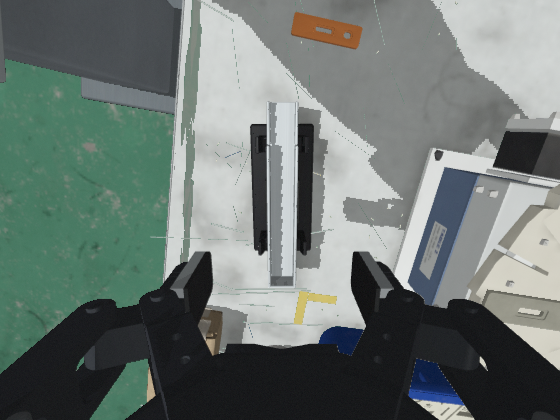

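The chute sits level in both saddles, centred and empty, at (283,195). Next is the lever: fingers shut, tool leaning 15° back to match the pressed pad.

```bash
python3 - <<'E'
from h import *
s=r.sense()
A=R.from_euler('xyz',s['tcp_rot'],degrees=True)
B=R.from_euler('xyz',[180,0,178.6],degrees=True)*R.from_euler('y',-15,degrees=True)
print(B.as_euler('xyz',degrees=True),B.as_matrix().round(2))
go([468,133,110],B.as_euler('xyz',degrees=True),s)
E
```

```text
[180.   15.  178.6] [[-0.97  0.02  0.26]
 [ 0.02  1.   -0.01]
 [-0.26  0.   -0.97]]
shift [349.3, 45.3, 88.4] turn [-0.18, -0.2211, -1.367]
```

{"fn": "jog_arm", "kwargs": {"rows": [[[35,5,5],[-0.018,-0.022,-0.137]],[[70,9,10],[-0.036,-0.044,-0.273]],[[105,14,20],[-0.054,-0.066,-0.41]],[[140,18,30],[-0.072,-0.088,-0.547]],[[175,23,40],[-0.09,-0.11,-0.683]],[[210,27,50],[-0.108,-0.133,-0.82]],[[245,32,60],[-0.126,-0.155,-0.957]],[[280,36,70],[-0.144,-0.177,-1.094]],[[315,41,80],[-0.162,-0.199,-1.23]],[[349,45,88],[-0.18,-0.221,-1.367]]], "grip": 0}}

```text
time: 20.45
tool_pos: [466.7, 133.5, 108.8]
tcp_rot: [-179.9, 15.0, 179.0]
ft_force: [0.8, 0.5, 1.0]
finger_gap: 0.2
grip_force: 0.0
```

{"fn": "jog_arm", "kwargs": {"rows": [[[0,0,0],[0,0,0]],[[0,0,0],[0,0,0]]]}}

```text
time: 20.65
tool_pos: [467.0, 132.4, 109.4]
tcp_rot: [-179.9, 14.9, 178.7]
ft_force: [0.2, -0.3, 0.6]
finger_gap: -0.1
grip_force: 0.0
```

```bash
python3 - <<'E'
from h import *
s=r.sense(); print(s['time'],s['tool_pos'],s['tcp_rot'],s['finger_gap'],s['ft_force'],s['joint_pos'].round(1))
go([471,133,42],[180,15,178.6],s); go([471,133,26],[180,15,178.6],s)
E
```

```text
20.65 [466.96520149 132.42631113 109.43324922] [-179.89813899   14.9008151   178.6612291 ] -0.07820946023556938 [ 0.24486922 -0.25174812  0.5775606 ] [ 12.5 -19.7 124.8  -4.2  60.5 -74.5]
shift [13.5, 0.8, 66.2] turn [-0.0015, -0.0017, 0.001]
shift [17.6, 0.8, 81.7] turn [-0.0015, -0.0017, 0.001]
```

{"fn": "jog_arm", "kwargs": {"rows": [[[3,0.8,15],[0,0,0]],[[7,0.8,35],[0,0,0]],[[11,0.8,52],[0,0,0]],[[13.5,0.8,64],[0,0,0]],[[14.5,0.8,69],[0,0,0]],[[15.5,0.8,73],[0,0,0]],[[16.3,0.8,76],[0,0,0]],[[16.8,0.8,78],[0,0,0]],[[17,0.8,79],[0,0,0]],[[17,0.8,79],[0,0,0]]]}}

```text
time: 21.65
tool_pos: [472.5, 132.7, 31.4]
tcp_rot: [-179.9, 15.1, 178.6]
ft_force: [-9.4, -3.3, 11.2]
finger_gap: -0.0
grip_force: 6.2
```

```bash
python3 - <<'E'
from h import *
s=r.sense(); print(s['time'],s['tool_pos'],s['ft_force'],s['wrist_torque'])
im,p=cloud('scene'); cv2.imwrite('pics/s3.png',cv2.resize(im[170:260,180:320],None,fx=5.7,fy=5.7,interpolation=cv2.INTER_CUBIC))
go([471,133,26],[180,15,178.6]); go([486,133,30],[180,15,178.6])
E
```

```text
21.65 [472.54120714 132.68229542  31.42673992] [-9.39843561 -3.34297361 11.18143976] [-0.51964007  1.33525989 -0.14234704]
shift [2.9, 0.3, 4.8] turn [-0.0014, 0.001, 0.0003]
shift [-12.6, 0.6, 4.9] turn [-0.0014, 0.001, 0.0003]
```

```bash
python3 - <<'E'
from h import *
for n in('scene','top','wrist'):
    im,p=cloud(n); h=cv2.cvtColor(im,cv2.COLOR_BGR2HSV)
    m=((h[...,0]<8)|(h[...,0]>172))&(h[...,1]>140)&(h[...,2]>50)&(abs(p[...,0]-467)<40)&(abs(p[...,1]-133)<30)&(p[...,2]<50)
    q=p[m]; print(n,len(q))
    for b in range(435,500,8):
        k=(q[:,0]>=b)&(q[:,0]<b+8)
        if k.sum()>2: print(b,k.sum(),np.percentile(q[k,2],[10,50,90]).round(1),q[k,1].min().round(),q[k,1].max().round())
    f=p[(abs(p[...,1]-133)<70)&(abs(p[...,2]-60)<14)&(abs(p[...,0]-500)<12)]; print('face',len(f),np.percentile(f[:,0],[5,50]) if len(f) else '')
s=r.sense(); print(s['tool_pos'],s['ft_force'])
E
```

```text
scene 57
443 9 [27.3 30.3 31.3] 112.0 144.0
451 18 [27.1 29.8 32.4] 112.0 151.0
459 6 [28.2 29.5 31.9] 112.0 126.0
467 7 [30.5 32.2 34.9] 109.0 126.0
475 7 [27.8 33.3 34.6] 111.0 129.0
483 6 [30.3 33.3 34.2] 110.0 135.0
face 85 [492.62084145 495.04739423]
top 17
483 15 [29.3 32.8 35.7] 114.0 149.0
face 54 [495.70479959 497.37952454]
wrist 3578
435 497 [24.  25.8 27.2] 114.0 156.0
443 869 [26.3 27.2 28.1] 114.0 157.0
451 1034 [27.4 28.1 28.9] 113.0 157.0
459 603 [28.4 29.1 29.9] 113.0 157.0
467 298 [28.9 29.7 30.5] 113.0 156.0
475 202 [29.7 30.5 31.2] 113.0 156.0
483 75 [30.3 31.1 31.7] 113.0 156.0
face 734 [494.78960353 496.72379539]
[472.52918376 132.67126139  31.42663046] [-9.62978779 -3.2897162  10.65786588]
```

The pad is only about 0.12 rad down, with friction at the tip. I press further, easing slightly towards the robot.

{"fn": "jog_arm", "kwargs": {"rows": [[[1,0,1.5],[0,0,0]],[[2,0,3],[0,0,0]],[[3,0,4.5],[0,0,0]],[[4,0,6],[0,0,0]],[[4,0,6],[0,0,0]]]}}

```text
time: 22.35
tool_pos: [471.6, 132.9, 24.9]
tcp_rot: [-180.0, 15.2, 178.6]
ft_force: [-0.5, -3.7, 7.0]
finger_gap: -0.2
grip_force: 3.6
```

```bash
cat > pad.py <<'E'
from h import *
s=r.sense(); print(s['time'],s['tool_pos'].round(1),s['tcp_rot'].round(1),s['ft_force'].round(1),s['wrist_torque'].round(2))
im,p=cloud('wrist'); h=cv2.cvtColor(im,cv2.COLOR_BGR2HSV)
m=((h[...,0]<8)|(h[...,0]>172))&(h[...,1]>140)&(h[...,2]>50)&(p[...,0]>400)&(p[...,0]<620)&(abs(p[...,1]-133)<30)&(p[...,2]<50)
q=p[m]
if len(q)>50:
    c=np.polyfit(q[:,0],q[:,2],1); print('pad x',np.percentile(q[:,0],[1,99]).round(1),'slope',c[0].round(3),'y',np.percentile(q[:,1],[1,99]).round())
f=p[(abs(p[...,1]-133)<70)&(abs(p[...,2]-60)<14)&(p[...,0]>480)&(p[...,0]<640)]; print('face',len(f),np.percentile(f[:,0],[5,50]) if len(f) else '')
E
python3 pad.py
```

```text
22.35 [471.6 132.9  24.9] [-180.    15.2  178.6] [-0.5 -3.7  7. ] [-0.52  0.03 -0.17]
pad x [441.4 482.7] slope 0.29 y [113. 156.]
face 698 [495.09066184 497.10889287]
```

Slope is 0.29 rad, so the lever is down at 7 N. I slide along the pad to the panel.

{"fn": "jog_arm", "kwargs": {"rows": [[[-2,0,0],[0,0,0]],[[-4,0,0],[0,0,0]],[[-6,0,0],[0,0,0]],[[-8,0,0],[0,0,0]],[[-10,0,0],[0,0,0]],[[-11.5,0,0],[0,0,0]],[[-13,0,0],[0,0,0]],[[-14,0,0],[0,0,0]]]}}

```text
time: 23.2
tool_pos: [484.0, 132.6, 27.5]
tcp_rot: [-179.9, 15.1, 178.6]
ft_force: [-2.9, -1.1, 4.2]
finger_gap: 0.1
grip_force: 2.5
```

```bash
python3 pad.py
```

```text
23.2 [484.  132.6  27.5] [-179.9   15.1  178.6] [-2.9 -1.1  4.2] [-0.38  0.25 -0.05]
pad x [453.2 495.6] slope 0.222 y [113. 156.]
face 804 [482.43049294 508.88973966]
```

The drawer is already moving with the tool (12 mm so far) and the lever is still down. I continue, pressing a touch lower.

{"fn": "jog_arm", "kwargs": {"rows": [[[-1.5,0,2],[0,0,0]],[[-3,0,3.2],[0,0,0]],[[-6,0,4],[0,0,0]],[[-9,0,4.8],[0,0,0]],[[-12,0,5.6],[0,0,0]],[[-15,0,6.4],[0,0,0]],[[-18,0,7.2],[0,0,0]],[[-21,0,8],[0,0,0]],[[-24,0,8.8],[0,0,0]],[[-27,0,9.6],[0,0,0]]]}}

```text
time: 24.25
tool_pos: [512.7, 131.7, 25.3]
tcp_rot: [-179.9, 15.1, 178.6]
ft_force: [-1.7, -3.7, 6.0]
finger_gap: -0.3
grip_force: 3.2
```

```bash
python3 pad.py
```

```text
24.25 [512.7 131.7  25.3] [-179.9   15.1  178.6] [-1.7 -3.7  6. ] [-0.62  0.29 -0.12]
pad x [482.4 523.8] slope 0.275 y [112. 155.]
face 5144 [485.72592095 491.15114792]
```

{"fn": "jog_arm", "kwargs": {"rows": [[[-3.9,0,1],[0,0,0]],[[-8.7,0,2.3],[0,0,0]],[[-13.5,0,3.6],[0,0,0]],[[-19,0,5.1],[0,0,0]],[[-24,0,6.5],[0,0,0]],[[-29,0,7.8],[0,0,0]],[[-34,0,9.1],[0,0,0]],[[-39,0,10.5],[0,0,0]],[[-44,0,11.8],[0,0,0]],[[-48,0,13],[0,0,0]]]}}

```text
time: 25.3
tool_pos: [562.6, 130.3, 25.3]
tcp_rot: [-179.9, 15.1, 178.6]
ft_force: [-2.8, -3.5, 7.1]
finger_gap: 0.2
grip_force: 3.3
```

```bash
python3 pad.py
```

```text
25.3 [562.6 130.3  25.3] [-179.9   15.1  178.6] [-2.8 -3.5  7.1] [-0.7   0.28 -0.18]
pad x [532.2 573.5] slope 0.276 y [111. 154.]
face 5176 [535.60726272 540.93202007]
```

{"fn": "jog_arm", "kwargs": {"rows": [[[-2,0,0.5],[0,0,0]],[[-4,0,1],[0,0,0]],[[-6,0,1.6],[0,0,0]],[[-8,0,2],[0,0,0]],[[-10,0,2.5],[0,0,0]],[[-12,0,2.5],[0,0,0]],[[-14,0,2.5],[0,0,0]],[[-16,0,2.5],[0,0,0]]]}}

```text
time: 26.15
tool_pos: [575.3, 130.5, 25.5]
tcp_rot: [-179.9, 14.7, 178.6]
ft_force: [-20.5, -0.4, 14.7]
finger_gap: 0.0
grip_force: 10.4
```

```bash
python3 pad.py
```

```text
26.15 [575.3 130.5  25.5] [-179.9   14.7  178.6] [-20.5  -0.4  14.7] [-0.03  2.44 -0.03]
pad x [540.5 584.5] slope 0.314 y [110. 153.]
face 5048 [548.66000522 554.33760646]
```

About 99 mm of travel and 20 N at the stop. I lift off and check.

{"fn": "jog_arm", "kwargs": {"rows": [[[-1,0,-3.9],[0,0,0]],[[-2.6,0,-9.7],[0,0,0]],[[-5.2,0,-19],[0,0,0]],[[-8,0,-30],[0,0,0]],[[-10.4,0,-39],[0,0,0]],[[-15,0,-58],[0,0,0]],[[-20,0,-78],[0,0,0]],[[-20,0,-97],[0,0,0]],[[-20,0,-97],[0,0,0]]]}}

```text
time: 27.1
tool_pos: [574.4, 130.9, 130.1]
tcp_rot: [180.0, 15.4, 178.6]
ft_force: [0.8, -0.3, 0.5]
finger_gap: 0.3
grip_force: 0.0
```

```bash
python3 pad.py; python3 - <<'E'
from h import *
for n in('top','scene'):
    im,p=cloud(n); np.savez('/tmp/%s3.npz'%n,im=im,p=p); o=np.load('/tmp/%s.npz'%n)
    for nm,a,b in(('before',o['im'],o['p']),('after',im,p)):
        h=cv2.cvtColor(a,cv2.COLOR_BGR2HSV)
        m=(abs(h[...,0].astype(int)-112)<10)&(h[...,1]>120)&(b[...,2]>95)&(b[...,2]<125)&(b[...,0]>540)&(b[...,0]<760)&(abs(b[...,1]-128)<75)
        q=b[m]; f=b[(abs(b[...,1]-131)<62)&(b[...,2]>68)&(b[...,2]<80)&(b[...,0]>480)&(b[...,0]<620)]
        rd=b[((h[...,0]<8)|(h[...,0]>172))&(h[...,1]>140)&(h[...,2]>50)&(b[...,0]>430)&(b[...,0]<620)&(abs(b[...,1]-133)<30)&(b[...,2]<50)]
        print(n,nm,len(q),np.percentile(q[:,0],[1,99]),'front',len(f),np.percentile(f[:,0],[2,50,98]),'red',len(rd),np.percentile(rd[:,0],[1,99]),np.median(rd[:,2]))
E
```

```text
27.1 [574.4 130.9 130.1] [180.   15.4 178.6] [ 0.8 -0.3  0.5] [ 0.02  0.1  -0.02]
pad x [541.9 590.2] slope 0.006 y [111. 153.]
face 3635 [594.27997567 596.1509582 ]
top before 641 [567.36624468 637.89510093] front 121 [496.68365547 500.47459023 590.98837159] red 220 [443.07052295 489.05036804] 34.530169707793334Traceback (most recent call last):
  File "<stdin>", line 9, in <module>
    return _quantile_unchecked(
        a, q, axis, out, overwrite_input, method, keepdims, weights)
    return _ureduce(a,
                    func=_quantile_ureduce_func,
    ...<5 lines>...
                    overwrite_input=overwrite_input,
                    method=method)
    r = func(a, **kwargs)
    result = _quantile(arr,
                       quantiles=q,
    ...<2 lines>...
                       out=out,
                       weights=wgt)
    slices_having_nans = np.isnan(arr[-1, ...])
                                  ~~~^^^^^^^^^
IndexError: index -1 is out of bounds for axis 0 with size 0
```

Face at 596 against 497 at the start, so home within about 1 mm. I nudge the panel directly, well above the pad, to make sure.

{"fn": "jog_arm", "kwargs": {"rows": [[[8,0,30],[0,0,0]],[[16,0,60],[0,0,0]],[[21,0,77],[0,0,0]],[[19,0,77.5],[0,0,0]],[[15,0,78.6],[0,0,0]],[[12,0,79.4],[0,0,0]],[[10,0,80],[0,0,0]],[[8,0,80.5],[0,0,0]]]}}

```text
time: 28.0
tool_pos: [586.7, 130.2, 47.3]
tcp_rot: [-180.0, 15.2, 178.6]
ft_force: [0.7, 0.1, -0.5]
finger_gap: -0.1
grip_force: 0.0
```

{"fn": "jog_arm", "kwargs": {"rows": [[[-1,0,0.3],[0,0,0]],[[-2,0,0.5],[0,0,0]],[[-3,0,0.8],[0,0,0]]]}}

```text
time: 28.3
tool_pos: [587.6, 130.1, 45.6]
tcp_rot: [-179.9, 15.0, 178.6]
ft_force: [-12.7, -0.4, 7.3]
finger_gap: 0.1
grip_force: 5.7
```

Firm stop at 13 N, above the 2 to 4 N drag. I back off and lift.

{"fn": "jog_arm", "kwargs": {"rows": [[[5,0,-1.5],[0,0,0]],[[15,0,-4],[0,0,0]],[[24,0,-6.5],[0,0,0]],[[16,0,-36],[0,0,0]],[[5,0,-75],[0,0,0]],[[-3,0,-110],[0,0,0]],[[40,0,-130],[0,0,0]],[[80,0,-140],[0,0,0]],[[120,0,-150],[0,0,0]],[[120,0,-150],[0,0,0]]]}}

```text
time: 29.3
tool_pos: [428.9, 133.9, 157.7]
tcp_rot: [-179.9, 15.0, 178.7]
ft_force: [0.7, -0.4, -0.6]
finger_gap: -0.1
grip_force: 0.0
```

```bash
python3 pad.py; python3 - <<'E'
from h import *
for n in('top','scene'):
    im,p=cloud(n); o=np.load('/tmp/%s.npz'%n)
    for nm,a,b in(('before',o['im'],o['p']),('after',im,p)):
        h=cv2.cvtColor(a,cv2.COLOR_BGR2HSV)
        m=(abs(h[...,0].astype(int)-26)<8)&(h[...,1]>110)&(b[...,2]>105)&(b[...,2]<135)&(b[...,0]>560)&(b[...,0]<760)&(abs(b[...,1]-128)<75)
        f=b[(abs(b[...,1]-131)<55)&(b[...,2]>70)&(b[...,2]<80)&(b[...,0]>480)&(b[...,0]<620)]
        q=b[m]
        print(n,nm,len(q),np.percentile(q[:,0],[2,98]).round(1) if len(q) else '','front',len(f),np.percentile(f[:,0],[2,50]).round(1) if len(f) else '')
    # bystander change
    d=np.abs(p[...,2]-o['p'][...,2]); d[np.isnan(d)]=0
    k,lab,st,c=cv2.connectedComponentsWithStats(((d>4)&(p[...,0]>300)).astype(np.uint8))
    for i in range(1,k):
        if st[i,4]>12: print(n,st[i].tolist(),np.nanmedian(p[lab==i],0).round(),np.nanmedian(o['p'][lab==i],0).round())
E
```

```text
29.3 [428.9 133.9 157.7] [-179.9   15.   178.7] [ 0.7 -0.4 -0.6] [ 0.01  0.18 -0.05]
face 44 [595.20413161 596.19884813]
top before 112 [580.3 625.8] front 99 [496.8 499.8]
top after 116 [679.5 726.3] front 74 [595.5 598.8]
top [0, 0, 214, 305, 19498] [1099. 1013. -749.] [1099. 1013. -749.]
top [215, 0, 12, 11, 55] [1445.  186. -298.] [1447.  186. -299.]
top [242, 0, 15, 6, 27] [1234.   59.   27.] [1233.   59.   30.]
top [268, 0, 10, 7, 29] [1451.  -17. -301.] [1453.  -17. -299.]
top [274, 1, 11, 7, 23] [1441.  -49. -301.] [1441.  -49. -298.]
top [285, 0, 10, 9, 44] [1747. -100. -749.] [1745. -100. -746.]
top [377, 0, 27, 9, 90] [1738. -605. -747.] [1738. -607. -746.]
top [405, 0, 27, 8, 84] [1736. -733. -747.] [1737. -729. -748.]
top [430, 0, 11, 4, 22] [1744. -861. -755.] [1739. -858. -748.]
top [442, 0, 11, 8, 32] [1735. -906. -746.] [1735. -907. -749.]
top [405, 6, 13, 7, 24] [1214. -462.   -0.] [ 1.216e+03 -4.610e+02 -1.000e+00]
top [210, 8, 7, 15, 29] [1217.  176.   -2.] [1.215e+03 1.750e+02 1.000e+00]
top [369, 8, 15, 14, 42] [1202. -354.    7.] [1202. -354.    7.]
top [434, 8
[... 28230 characters left out ...]
7.   1.] [ 478. -123.   38.]
scene [273, 262, 8, 10, 26] [ 484. -161.   41.] [ 481. -166.   46.]
scene [280, 262, 14, 15, 41] [ 493. -203.   40.] [ 488. -208.   46.]
scene [409, 264, 7, 7, 15] [ 778. -420.   76.] [ 777. -418.   77.]
scene [231, 266, 9, 5, 15] [401. -44.  -0.] [402. -41.   1.]
scene [291, 277, 9, 8, 18] [ 496. -248.   40.] [ 492. -253.   47.]
scene [301, 281, 16, 15, 76] [ 502. -315.   45.] [ 504. -306.   44.]
scene [378, 289, 4, 7, 13] [ 624. -452.   79.] [ 624. -452.   79.]
scene [316, 290, 11, 6, 18] [ 552. -294.    1.] [ 550. -294.    1.]
scene [318, 294, 11, 7, 19] [ 541. -316.   -1.] [ 543. -314.    2.]
scene [270, 300, 6, 10, 17] [ 405. -260.    1.] [ 403. -256.    2.]
```

Travel reads about 99.5 to 100 mm, the chute is parked empty, and the arm is clear.

```bash
python3 -c "
from bench import r
print(r.hand_in())"
```

```text
the job is handed in; nothing more can be done
None
```

The job is handed in: both cassettes were tipped out into the box (the chute came back empty with none seen on the table), the chute is level in its stand, the drawer is home to within the ~1 mm I can measure, and the lever is up with the arm clear at about 29 s.

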